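# Lay out a block-printing place

## Task

Lay out this place for block printing, seen from the robot's side of the table: stand the ink tub on the table a finger's width behind the inking plate's turned-up lip, at the middle of the lip, and lay the brayer lengthways along the middle of the plate, roller towards the lip and all of it on the plate. Tuck the carved block, face up, close into the corner of the L-shaped stop on the registration board, its long side along the stop's long strip, and set the baren flat on the table midway between the plate and the board, touching neither. Leave the bead box, the brush cup and the tape roll where they are.

Things in the scene. Friction and masses are not known exactly. Their poses are not given: they have to be found in the camera images.
- plate: Bare metal inking plate, fixed flat on the table: 190 mm long (x), 140 mm wide (y), 4 mm thick; its far (+x) edge is turned up into a lip 3 mm thick, 13 mm above the table, over the whole width; the lip's outer face is at x = +95 mm. Origin: centre of its underside. x points to the lip, away from the robot within 7 degrees, y left, z up.
- board: Plywood registration board, fixed flat on the table beside the plate (left or right): 180 mm long (x), 140 wide (y), 6 thick. An L-shaped stop of greyboard strips 12 wide, 3 high lies on it along the left (+y) edge (long strip) and far (+x) edge; inside corner of the L at x = +78, y = +58 mm. Origin: centre of its underside; x away from the robot within 7 degrees, y left.
- tub_center (a point): Ink tub: upright round white pot with a black ribbed screw lid, 56 mm diameter, 60 mm high, about 0.14 kg. The point is its centre, 30 mm above its underside; z is its axis.
- block_center (a point): Carved printing block: wood block 90 mm long (x), 60 mm wide (y), 23 mm high with a dark grey carved lino face (a leaf) on top, about 0.1 kg. The point is its centre, 11.5 mm above its underside; z points up out of the carved face. Grasp it across the 60 mm width.
- brayer_grip (a point): Brayer (hand roller) lying flat, 150 mm long, 0.15 kg: wooden handle, steel fork, black rubber roller 30 mm thick, 60 mm wide. The point is on the handle's axis near its front end, 13.5 mm above what it lies on; handle 22 mm thick there, grasp it across. x points to the roller (front at +70 mm, handle's butt at -80, balance point about +15), z up.
- brayer_roller (a point): Centre of the brayer's roller, 55 mm from the grip point along its x, 15 mm above what the brayer lies on.
- baren_grip (a point): Baren (rubbing pad): dark wooden disc 84 mm in diameter, 10 mm thick, with a pale wooden bow handle across it, 0.12 kg. The point is the middle of the handle's bar, over the disc's centre, 34 mm above the underside. The bar is 18 mm thick, runs about 60 mm along x, 15 mm clear of the disc; z up. Grasp the bar across.
- beadbox_center (a point): Bystander: clear plastic box with lid, full of beads, 114 x 84 x 51 mm; the point is its centre. Not to be moved.
- brushcup_center (a point): Bystander: white cup 74 mm across and 85 mm high holding paintbrushes that stand up to about 175 mm above the table; the point is on its axis, 43 mm up. Not to be moved.
- tape_center (a point): Bystander: roll of paper tape lying flat, 100 mm outside diameter, 25 mm high; the point is its centre. Not to be moved.
Mind the look-alikes: they are no part of the job. Of the things that look like the part that bears block_center, take the one that is farthest to the robot's left at the start.

How it is judged (in metres and radians):
At the end, for the whole second after the job is handed in: All released and at rest: tub upright, 1-30 mm behind lip, 20 mm from its middle; block flat, within 14 mm of both strips, 0.15 rad; brayer on plate, roller to lip, 20 mm and 0.25 rad of mid-line; baren flat on table, touching neither, within 172 mm of both centres and 70 mm ahead or behind (x of tub_center in the frame of plate between 0.1235 and 0.153 m and y of tub_center in the frame of plate between -0.02 and 0.02 m and height (world z) of tub_center below 0.033 m and angle between tub_center's own z axis and vertical below 0.06 rad and linear speed of each of tub, block, brayer, baren below 0.01 m/s and x of block_center in the frame of board between 0.019 and 0.0355 m and y of block_center in the frame of board between 0.014 and 0.0305 m and height (world z) of block_center below 0.0195 m and angle between each of block_center, baren_grip's own z axis and vertical below 0.04 rad and angle between the x axis of block_center and the x axis of board, either way round below 0.15 rad and x of brayer_grip in the frame of plate between -0.016 and 0.022 m and y of brayer_grip in the frame of plate between -0.02 and 0.02 m and x of brayer_roller in the frame of plate above 0.03 m and angle between the x axis of brayer_grip and the x axis of plate, either way round below 0.25 rad and height (world z) of brayer_roller below 0.022 m and height (world z) of brayer_grip between 0.0145 and 0.021 m and angle between brayer_grip's own z axis and vertical below 0.12 rad and horizontal distance between baren_grip and plate below 0.172 m and horizontal distance between baren_grip and board below 0.172 m and x of baren_grip in the frame of plate between -0.07 and 0.07 m and x of baren_grip in the frame of board between -0.07 and 0.07 m and height (world z) of baren_grip below 0.036 m and contact force between baren and plate below 0.05 N and contact force between baren and board below 0.05 N).
It fails at once if the bead box is shoved or tipped (distance of beadbox_center from where it was at the start of the episode above 0.02 m or angle between beadbox_center's own z axis and vertical above 0.25 rad).
It fails at once if the brush cup is shoved or tipped (distance of brushcup_center from where it was at the start of the episode above 0.02 m or angle between brushcup_center's own z axis and vertical above 0.25 rad).
It fails at once if the tape roll is shoved or tipped (distance of tape_center from where it was at the start of the episode above 0.02 m or angle between tape_center's own z axis and vertical above 0.25 rad).
It also fails if it takes over 106 s, if anything falls off the work surface, if the arm or the gripper's body presses on something with over 40 N, if the wrist force passes 120 N, or if a joint passes its speed limit or range.

## Robot

A 6-joint arm with a two-finger parallel gripper is mounted at the origin on the work surface. World frame = base frame: x ahead of the robot, y to its left, z up, the work surface at z = 0. Lengths are in mm, angles in rad, forces in N, time in s.
With the tool pointing down it reaches from about 350 to 775 mm from the base axis. Payload 7.3 kg.
Tool frame: the origin (TCP) lies on the centre line of the jaws, within the pads' length; the fingertips stand 17 mm ahead of it and the grasp point (between the pads) lies 2 mm behind it; z points along the fingers, y is the line along which they close (so a half turn about z gives the same grasp; the last joint's range is limited). The gripper opens to 92 mm and grips with 3 to 60 N. Pads are 19 mm wide; open, the fingers measure 130 mm over their backs; the gripper's body (75 mm by 190 mm) begins 47 mm behind the grasp point.
Start: joints at [1.128, 0.342, 1.524, -0, 1.275, -0.146], TCP at [153.527, 502.069, 243.741] pointing down, gripper open.
Joint ranges: [-2.53, 2.53], [-0.77, 2.02], [0.04, 2.7], [-1, 4.14], [0.28, 2.66], [-3.11, 3.11]. Speed limits (rad/s): [2.57, 2.57, 3.14, 3.14, 3.14, 3.14].

## Interface

Orientations are given as [roll, pitch, yaw] about the fixed x, y, z axes, in that order (R = Rz(yaw) Ry(pitch) Rx(roll)).
In Python, from plant import bot gives the robot as it stands. The module is installed in compiled form; this text tells all that it offers.
- The arm moves only by the shell command python3 -m pendant 'ROWS'. ROWS is JSON, a list of rows, each a list of 3 entries, a list of its own where there are three numbers: the shift along the world's x, y, z as a fraction of full scale, then the turn, a rotation vector about the world's x, y, z as a fraction of full scale, then the opening, from -1 (shut) to 1 (fully open), so that 0 is half open. In form: [[[tx, ty, tz], [rx, ry, rz], claw], ...]. A call has exactly 10 rows; each row shifts and turns the commanded pose from where the row before left it; what a row does not reach is not made up. Full scale, the value 1, is 30 mm for a shift and 0.12 rad for a turn. A row lasts 1/12 s, in which the tool goes at most 41.7 mm and 7.16 degrees, less where a joint would pass 70% of its speed; a pose out of reach is approached as far as the arm can. A call with a number of a shift or a turn outside -1 to 1 is refused whole. A call with a gripper value outside its range is refused whole. The fingers move at their own pace and stop on an object; the grip force is fixed at half the most. Time passes only in rows, so rows that do not move let the fingers close, or fill a call up. It gives the time, the measured TCP pose, the force, the opening and the grip force at its end, in the units of the state.
- bot.get_obs(): the state, without advancing time (a new reading comes with each control period).
- bot.capture(name): name is "scene" or "top" or "wrist"; returns the picture (480x640x3 uint8, blue, green, red); there is no depth.
- bot.camera_params(name): a dict with "fovy" (degrees; the focal length in pixels is half the picture's height over the tangent of half this angle, whatever the lens; pixels are square), "cx", "cy" (the principal point, pixels), "distortion" ([k1, k2, p1, p2, k3] as OpenCV has them; the pictures are not rectified), "camera_from_world" (4x4, takes a point from world to camera coordinates). Camera axes: x right, y down, z forward; pixel columns grow to the right and rows downward; lengths in mm; the calibration is good to about 2 mm. A picture is of the moment at which its call begins: read the wrist's pose just before it. camera_params takes no time and is no camera call; for the wrist camera it gives the pose at the moment of the call.
- bot.close_job(): hands the job in; it is judged then, once.
The state is a dict: "time": time; "joint_positions": joint angles; "dq": joint speeds; "tau": joint torques, N m; "tool_pos": TCP position; "tcp_rot": TCP orientation; "contact_force": force on the tool from outside, world axes, zero at the start; "moment": the same for the moment, N m; "grip_width": finger opening in mm; "finger_force": force on a finger pad.
Only numpy, scipy, OpenCV 4.12 (cv2) and the standard library are available. Lean on these libraries where they do the work, as an engineer would, in place of code of your own. Each camera call takes 0.05 s, during which the arm holds its last target. There are 200 camera calls.

## Working session

There is one attempt and no reset: what is moved stays moved. The work goes in short steps, Python scripts to look and compute and a shell command to move; the robot and the scene stay as the last step left them, time stands still between calls to the robot, and variables do not carry over. Pictures are saved under pics/ and viewed, at most 14 in all, crops included, and the job is handed in when it is done.

```bash
mkdir -p pics; cat > h.py <<'E'
import numpy as np, cv2
from plant import bot
def K(p):
    f=240/np.tan(np.radians(p["fovy"]/2)); return np.array([[f,0,p["cx"]],[0,f,p["cy"]],[0,0,1]])
def ray(p,uv,z):
    """pixels -> world points on plane z (mm)"""
    uv=np.array(uv,float).reshape(-1,1,2); n=cv2.undistortPoints(uv,K(p),np.array(p["distortion"],float)).reshape(-1,2)
    T=np.array(p["camera_from_world"]); R=T[:3,:3]; c=-R.T@T[:3,3]
    d=np.c_[n,np.ones(len(n))]@R; return c+d*((z-c[2])/d[:,2])[:,None]
def proj(p,P):
    T=np.array(p["camera_from_world"]); r,_=cv2.Rodrigues(T[:3,:3])
    return cv2.projectPoints(np.array(P,float).reshape(-1,3),r,T[:3,3],K(p),np.array(p["distortion"],float))[0].reshape(-1,2)
E
python3 - <<'E'
from h import *
for n in("top","scene"):
    p=bot.camera_params(n); cv2.imwrite(f"pics/{n}0.png",bot.capture(n)); print(n,p["fovy"],p["distortion"],np.round(p["camera_from_world"],3).tolist())
o=bot.get_obs();print(o["time"],o["tcp_rot"],o["grip_width"])
E
```

```text
top 42.82651091029571 [-0.20489368  0.          0.          0.          0.        ] [[0.002, -1.0, -0.012, 8.041], [-0.99, -0.0, -0.141, 626.838], [0.141, 0.013, -0.99, 1293.369], [0.0, 0.0, 0.0, 1.0]]
scene 56.12558049352217 [-0.10931221  0.          0.          0.          0.        ] [[-0.848, 0.53, -0.019, 533.935], [0.409, 0.631, -0.66, -239.427], [-0.338, -0.567, -0.751, 1082.091], [0.0, 0.0, 0.0, 1.0]]
0.1 [-3.14025645e+00 -2.02006102e-04  2.84478476e+00] 91.8641154777302
```

View pics/top0.png

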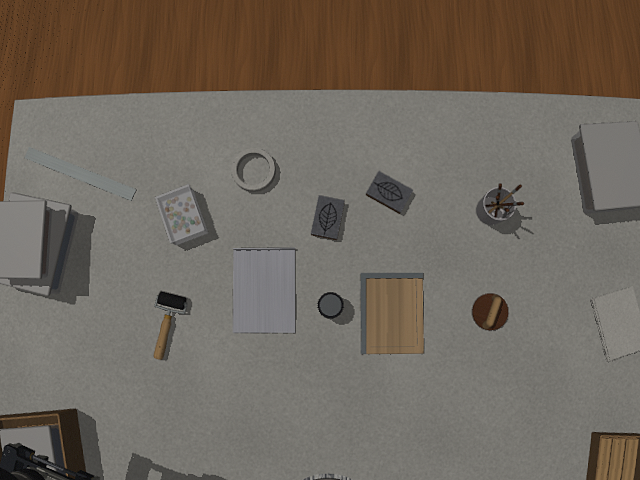

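View pics/scene0.png

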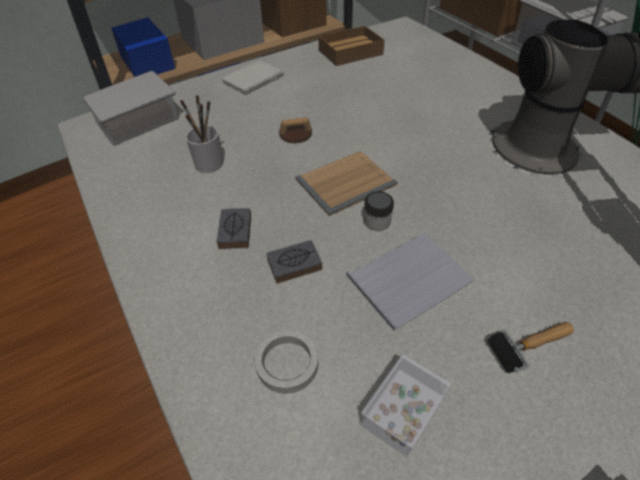

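Top view (robot at the bottom, left = +y): plate at (264,290), board at (392,314), tub (331,305), brayer (171,325), baren (490,311), box (183,215), tape (255,170) and cup (500,203). There are two candidate blocks, at (327,218) and (390,192). The one at (327,218) is farther to the robot's left, so it fits. I'll confirm it in an enlarged crop.

```bash
python3 - <<'E'
from h import *
im=cv2.imread("pics/top0.png"); p=bot.camera_params("top")
cv2.imwrite("pics/crop0.png",cv2.resize(im[150:360,145:520],None,fx=2.13,fy=2.13,interpolation=cv2.INTER_CUBIC))
def show(n,uv,z): print(n,np.round(ray(p,uv,z)[:,:2],1).tolist())
hsv=cv2.cvtColor(im,cv2.COLOR_BGR2HSV)
def rects(n,m,z,roi,mina=60):
    k=np.zeros_like(m);x0,y0,x1,y1=roi;k[y0:y1,x0:x1]=m[y0:y1,x0:x1]
    for c in cv2.findContours(k,cv2.RETR_EXTERNAL,cv2.CHAIN_APPROX_NONE)[0]:
        if cv2.contourArea(c)>mina:
            r=cv2.minAreaRect(c); b=cv2.boxPoints(r); w=ray(p,b,z)[:,:2]; e=[w[1]-w[0],w[2]-w[1]]
            l=max(e,key=np.linalg.norm)
            print(n,np.round(r[0],1),"world",np.round(w.mean(0),1),"size",np.round([np.linalg.norm(q) for q in e],1),"yaw long",round(float(np.arctan2(l[1],l[0])),3))
dark=((hsv[...,2]<95)*255).astype(np.uint8)
rects("blocks",dark,23,(300,160,425,250))
rects("tub",dark,60,(312,285,348,325))
rects("roller",((hsv[...,2]<60)*255).astype(np.uint8),20,(150,280,195,320),30)
wood=((hsv[...,1]>90)*255).astype(np.uint8)
rects("handle",wood,13.5,(145,310,185,365))
rects("board",((hsv[...,1]>60)*255).astype(np.uint8),6,(350,260,435,365),500)
rects("baren",((hsv[...,1]>80)*255).astype(np.uint8),8,(465,285,515,335),200)
rects("bar",((hsv[...,1]>80)&(hsv[...,2]>115)).astype(np.uint8)*255,38,(465,285,515,335),50)
pl=((hsv[...,1]>18)&(hsv[...,0]>110)&(hsv[...,0]<150)).astype(np.uint8)*255
rects("plate",cv2.morphologyEx(pl,cv2.MORPH_OPEN,np.ones((3,3))),4,(225,240,305,345),500)
print(hsv[290,264],hsv[300,215],hsv[320,363],hsv[276,395])
show("plate corners bl br",[(233.5,333),(296,333)],4); show("lip tl tr",[(232.5,248),(295.5,248)],13)
show("board bl br",[(361,353),(424,353.5)],6);show("board tl tr",[(361,273),(423.5,273.5)],9)
E
```

```text
blocks [329.9 218.4] world [682.6  -5.7] size [96.6 72.7] yaw long -0.2
blocks [390.8 193.2] world [ 740.5 -143. ] size [ 65.1 100.8] yaw long -2.102
tub [332. 308.] world [481.8 -10.4] size [64.2 68.2] yaw long 3.14
roller [171.7 300.3] world [497.8 348. ] size [28.8 67.2] yaw long -1.798
handle [162.9 336.6] world [416.4 368.1] size [100.7  22.5] yaw long -0.232
board [394.5 315.5] world [ 467.  -149.6] size [128. 167.] yaw long 3.129
baren [489.5 311.5] world [ 473.9 -364.4] size [81.1 78.8] yaw long -1.58
bar [493.7 311.4] world [ 473.3 -365.8] size [59.5  9.8] yaw long -0.368
[128   8 129] [ 25  13 120] [100  18  86] [99 21 84]
plate corners bl br [[426.8, 209.1], [427.9, 69.3]]
lip tl tr [[616.9, 213.3], [617.0, 71.3]]
board bl br [[384.1, -74.6], [382.1, -214.5]]
board tl tr [[561.4, -75.1], [560.0, -215.2]]
```

View pics/crop0.png

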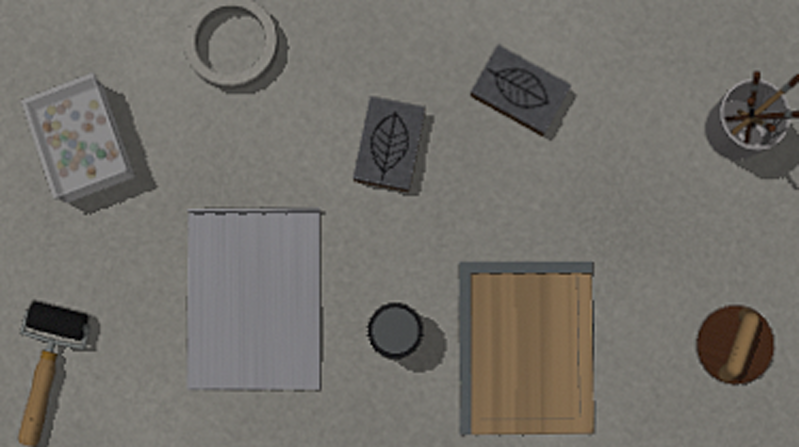

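The crop shows two carved leaf blocks: crop (390,144), which is px (328,218), and crop (522,92), which is px (390,193). The first lies farther left, so I'll take it. I'll refine a few positions, then go above the tub.

```bash
python3 - <<'E'
from h import *
p=bot.camera_params("top")
def s(n,c,z): print(n,np.round(ray(p,np.array(c)/2.13+[145,150],z)[:,:2],1).tolist())
s("tub",[(395,330)],60); s("block corners",[(370,97),(426,107),(409,190),(354,181)],23)
s("brayer roller,neck,butt",[(57,320),(47,352),(32,445)],15); s("bar ends",[(750,313),(735,373)],38); s("disc",[(735,345)],10)
s("tape",[(233,44)],25); s("box",[(76,137)],51); s("cup",[(757,115)],85); s("corner inside",[(471,273)],9)
E
python3 -m pendant '[[[0.65,-1,0],[0,0,0.25],1],[[0.65,-1,0],[0,0,0.25],1],[[0.65,-1,0],[0,0,0.25],1],[[0.65,-1,0],[0,0,0.25],1],[[0.65,-1,0],[0,0,0.25],1],[[0.65,-1,0],[0,0,0.25],1],[[0.65,-1,0],[0,0,0.25],1],[[0.65,-1,0],[0,0,0.25],1],[[0.65,-1,0],[0,0,0.25],1],[[0.65,-1,0],[0,0,0.25],1]]'
```

```text
tub [[488.3, -7.0]]
block corners [[734.7, 19.5], [723.9, -39.6], [635.5, -21.5], [645.0, 35.9]]
brayer roller,neck,butt [[498.2, 349.0], [464.3, 359.0], [366.4, 373.2]]
bar ends [[504.9, -374.3], [443.2, -356.9]]
disc [[472.8, -364.9]]
tape [[792.5, 165.8]]
box [[687.2, 325.7]]
cup [[703.8, -376.2]]
corner inside [[549.8, -86.5]]
time: 0.93
tool_pos: [348.9, 200.4, 243.6]
tcp_rot: [3.142, -0.0, -3.137]
contact_force: [1.3, 0.9, 0.5]
grip_width: 92.0
finger_force: 0.0
```

```bash
python3 -m pendant '[[[0.66,-0.98,0],[0,0,0],1],[[0.66,-0.98,0],[0,0,0],1],[[0.66,-0.98,0],[0,0,0],1],[[0.66,-0.98,0],[0,0,0],1],[[0.66,-0.98,0],[0,0,0],1],[[0.66,-0.98,0],[0,0,0],1],[[0.66,-0.98,0],[0,0,0],1],[[0,0,-1],[0,0,0],1],[[0,0,-1],[0,0,0],1],[[0,0,0],[0,0,0],1]]'
python3 - <<'E'
from h import *
p=bot.camera_params("wrist"); im=bot.capture("wrist"); cv2.imwrite("pics/w1.png",im)
print(p["fovy"],np.round(p["camera_from_world"],2).tolist()); print(proj(p,[488,-7,60]))
E
```

```text
time: 1.77
tool_pos: [484.0, -3.9, 178.7]
tcp_rot: [3.14, -0.01, -3.14]
contact_force: [-1.1, 0.4, -1.2]
grip_width: 92.0
finger_force: 0.0
64.01658990539032 [[-0.0, 1.0, 0.0, 3.65], [0.97, 0.0, 0.25, -481.49], [0.25, 0.0, -0.97, 207.88], [0.0, 0.0, 0.0, 1.0]]
[[313.35993964 247.27149884]]
```

View pics/w1.png

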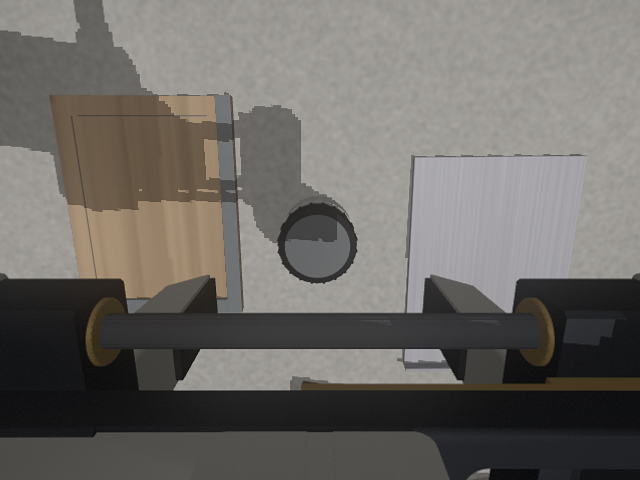

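The tub lid is at (317,243), within about 3 mm of the estimate. I'll descend and grip.

```bash
python3 -m pendant '[[[0,0.04,-1],[0,0,0],1],[[0,0,-1],[0,0,0],1],[[0,0,-1],[0,0,0],1],[[0,0,-1],[0,0,0],1],[[0,0,-0.85],[0,0,0],1],[[0,0,0],[0,0,0],1],[[0,0,0],[0,0,0],-1],[[0,0,0],[0,0,0],-1],[[0,0,0],[0,0,0],-1],[[0,0,0],[0,0,0],-1]]'; python3 -m pendant '[[[0,0,0],[0,0,0],-1],[[0,0,0],[0,0,0],-1],[[0,0,0],[0,0,0],-1],[[0,0,0],[0,0,0],-1],[[0,0,0],[0,0,0],-1],[[0,0,0],[0,0,0],-1],[[0,0,0],[0,0,0],-1],[[0,0,0.5],[0,0,0],-1],[[0,0,1],[0,0,0],-1],[[0,0,1],[0,0,0],-1]]'
```

```text
time: 2.65
tool_pos: [488.4, -2.6, 40.1]
tcp_rot: [-3.141, 0.004, -3.138]
contact_force: [-0.0, 0.0, 0.4]
grip_width: 69.9
finger_force: 0.0
time: 3.48
tool_pos: [485.9, -2.3, 113.3]
tcp_rot: [3.141, -0.004, -3.139]
contact_force: [1.0, -0.7, -2.1]
grip_width: 55.2
finger_force: 30.0
```

```bash
python3 -m pendant '[[[0.96,0.81,0],[0,0,0],-1],[[0.96,0.81,0],[0,0,0],-1],[[0.96,0.81,0],[0,0,0],-1],[[0.96,0.81,0],[0,0,0],-1],[[0.96,0.81,0],[0,0,0],-1],[[0.96,0.81,0],[0,0,0],-1],[[0,0,0],[0,0,0],-1],[[0,0,0],[0,0,0],-1],[[0,0,0],[0,0,0],-1],[[0,0,0],[0,0,0],-1]]'
python3 - <<'E'
from h import *
p=bot.camera_params("wrist"); im=bot.capture("wrist"); print(bot.get_obs()["tool_pos"])
for P in [(617,211,13),(617,71,13),(427,209,4),(427,70,4)]:
    u=proj(p,P)[0]; print(P,u.round()); cv2.circle(im,tuple(int(v) for v in u),3,(0,0,255),1)
cv2.imwrite("pics/w2.png",im)
E
```

```text
time: 4.32
tool_pos: [658.9, 142.4, 113.0]
tcp_rot: [-3.141, -0.002, -3.139]
contact_force: [0.2, 0.1, -1.6]
grip_width: 55.5
finger_force: 30.0
[659.08358482 142.35589722 113.34252055]
(617, 211, 13) [427. 184.]
(617, 71, 13) [204. 183.]
(427, 209, 4) [ 447. -184.]
(427, 70, 4) [ 180. -186.]
```

View pics/w2.png

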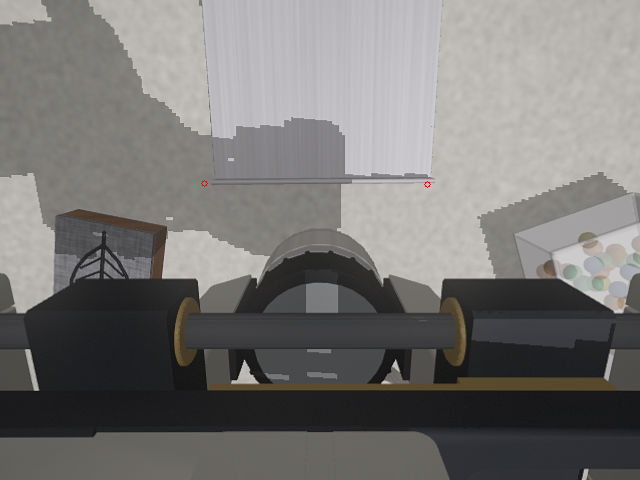

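The lip's ends are at (211,181) and (433,181), so its middle is at y≈144.5 and its outer face at x≈615.5. I'll shift +2 mm in y, lower, release and lift.

```bash
python3 -m pendant '[[[0,0.06,-0.8],[0,0,0],-1],[[0,0,-0.8],[0,0,0],-1],[[0,0,-0.5],[0,0,0],-1],[[0,0,-0.36],[0,0,0],-1],[[0,0,0],[0,0,0],-1],[[0,0,0],[0,0,0],-1],[[0,0,0],[0,0,0],1],[[0,0,0],[0,0,0],1],[[0,0,0],[0,0,0],1],[[0,0,0],[0,0,0],1]]'; python3 -m pendant '[[[0,0,0],[0,0,0],1],[[0,0,0.5],[0,0,0],1],[[0,0,1],[0,0,0],1],[[0,0,1],[0,0,0],1],[[0,0,1],[0,0,0],1],[[0,0,1],[0,0,0],1],[[-0.9,0.9,0],[0,0,0],1],[[-0.9,0.9,0],[0,0,-0.4],1],[[-0.9,0.9,0],[0,0,-0.4],1],[[-0.9,0.9,0],[0,0,-0.4],1]]'; python3 -m pendant '[[[-0.9,0.9,0],[0,0,-0.5],1],[[-0.9,0.9,0],[0,0,0],1],[[-0.9,0.9,0],[0,0,0],1],[[-0.9,0.9,0],[0,0,0],1],[[0,0,0],[0,0,0],1],[[0,0,0],[0,0,0],1],[[0,0,0],[0,0,0],1],[[0,0,0],[0,0,0],1],[[0,0,0],[0,0,0],1],[[0,0,0],[0,0,0],1]]'
python3 - <<'E'
from h import *
p=bot.camera_params("wrist"); im=bot.capture("wrist"); cv2.imwrite("pics/w3.png",im)
t=bot.capture("top"); cv2.imwrite("pics/top1.png",t); np.save("w3.npy",p,allow_pickle=True)
print(proj(p,[[444,361,13.5],[498,349,15]]))
E
```

```text
time: 5.2
tool_pos: [660.2, 145.0, 40.1]
tcp_rot: [3.141, 0.001, -3.138]
contact_force: [0.7, -0.5, -0.8]
grip_width: 77.6
finger_force: 0.0
time: 6.03
tool_pos: [550.7, 253.8, 174.8]
tcp_rot: [3.141, 0.001, 2.998]
contact_force: [0.6, 0.2, -0.4]
grip_width: 91.7
finger_force: 0.0
time: 6.87
tool_pos: [444.8, 360.1, 174.3]
tcp_rot: [-3.142, -0.0, 2.939]
contact_force: [-0.1, 0.6, -0.4]
grip_width: 92.0
finger_force: 0.0
[[319.39102021 225.44951708]
 [318.29168362 289.9488392 ]]
```

View pics/w3.png

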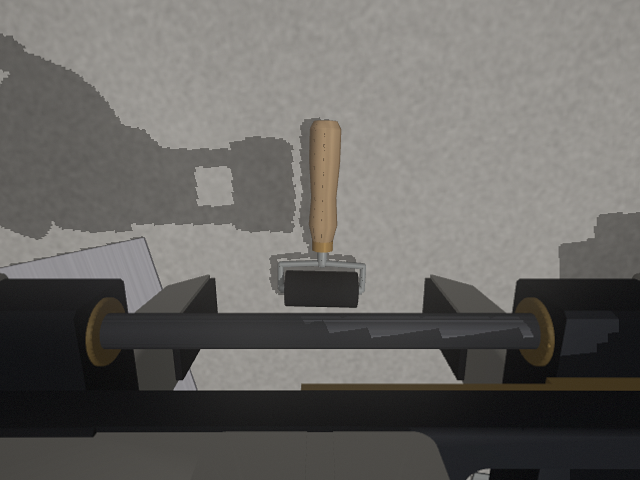

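The brayer's roller is at (321,288), its handle front at (322,248) and its butt at (325,122), almost in line with the tool. I'll compute its pose.

```bash
python3 - <<'E'
from h import *
p=bot.camera_params("wrist")
w=ray(p,[(321.5,288),(322,246),(325.5,122)],14)[:,:2]; print(w.round(1)); d=w[0]-w[2]; a=np.arctan2(d[1],d[0]); print(a, np.linalg.norm(d)); u=d/np.linalg.norm(d)
print("grip",w[0]-55*u, w[2]+80*u); print(bot.get_obs()["tool_pos"],bot.get_obs()["tcp_rot"])
im=cv2.imread("pics/top1.png");hsv=cv2.cvtColor(im,cv2.COLOR_BGR2HSV);P=bot.camera_params("top")
m=((hsv[...,2]<60)*255).astype(np.uint8);k=np.zeros_like(m);k[190:260,240:300]=m[190:260,240:300]
for c in cv2.findContours(k,0,2)[0]:
    if cv2.contourArea(c)>50: (q,r)=cv2.minEnclosingCircle(c);print("lid",q,r,ray(P,[q],60))
E
```

```text
[[496.9 352.2]
 [460.9 359.9]
 [366.3 381.8]]
-0.22251653350950218 133.96007207381228
grip [443.28470706 364.33211858] [444.29899575 364.10262228]
[444.56623881 360.38758474 174.33068553] [-3.14152189e+00 -2.19754476e-05  2.93939244e+00]
lid (261.7886047363281, 226.44630432128906) 13.436073303222656 [[658.04925729 142.42103181  60.        ]]
```

```bash
python3 -m pendant '[[[0,0.13,-0.8],[0,0,-0.17],1],[[0,0,-1],[0,0,0],1],[[0,0,-1],[0,0,0],1],[[0,0,-1],[0,0,0],1],[[0,0,-0.8],[0,0,0],1],[[0,0,-0.5],[0,0,0],1],[[0,0,0],[0,0,0],1],[[0,0,0],[0,0,0],1],[[0,0,0],[0,0,0],-1],[[0,0,0],[0,0,0],-1]]'; python3 -m pendant '[[[0,0,0],[0,0,0],-1],[[0,0,0],[0,0,0],-1],[[0,0,0],[0,0,0],-1],[[0,0,0],[0,0,0],-1],[[0,0,0],[0,0,0],-1],[[0,0,0],[0,0,0],-1],[[0,0,0],[0,0,0],-1],[[0,0,0],[0,0,0],-1],[[0,0,0],[0,0,0],-1],[[0,0,0],[0,0,0],-1]]';  python3 -m pendant '[[[0,0,0.3],[0,0,0],-1],[[0,0,0.5],[0,0,0],-1],[[0,0,0.8],[0,0,0],-1],[[0,0,0.4],[0,0,0],-1],[[0,0,0],[0,0,0.5],-1],[[0,0,0],[0,0,0.5],-1],[[0,0,0],[0,0,0.5],-1],[[0,0,0],[0,0,0.4],-1],[[0,0,0],[0,0,0],-1],[[0,0,0],[0,0,0],-1]]'
```

```text
time: 7.8
tool_pos: [444.4, 365.1, 22.2]
tcp_rot: [3.141, 0.001, 2.92]
contact_force: [0.1, 0.9, 0.4]
grip_width: 82.8
finger_force: 0.0
time: 8.63
tool_pos: [443.8, 364.9, 21.4]
tcp_rot: [-3.141, -0.0, 2.92]
contact_force: [0.1, -0.6, 0.3]
grip_width: 21.6
finger_force: 30.0
time: 9.47
tool_pos: [443.9, 365.0, 81.7]
tcp_rot: [3.141, 0.0, -3.136]
contact_force: [-0.3, -0.9, -2.6]
grip_width: 21.0
finger_force: 30.0
```

```bash
python3 -m pendant '[[[0.33,-0.92,0],[0,0,0],-1],[[0.33,-0.92,0],[0,0,0],-1],[[0.33,-0.92,0],[0,0,0],-1],[[0.33,-0.92,0],[0,0,0],-1],[[0.33,-0.92,0],[0,0,0],-1],[[0.33,-0.92,0],[0,0,0],-1],[[0.33,-0.92,0],[0,0,0],-1],[[0.33,-0.94,0],[0,0,0],-1],[[0,0,-0.5],[0,0,0],-1],[[0,0,-0.5],[0,0,0],-1]]'; python3 -m pendant '[[[0,0,-0.4],[0,0,0],-1],[[0,0,-0.3],[0,0,0],-1],[[0,0,-0.15],[0,0,0],-1],[[0,0,0],[0,0,0],-1],[[0,0,0],[0,0,0],-1],[[0,0,0],[0,0,0],-1],[[0,0,0],[0,0,0],-1],[[0,0,0],[0,0,0],-1],[[0,0,0],[0,0,0],-1],[[0,0,0],[0,0,0],-1]]'
```

```text
time: 10.3
tool_pos: [524.7, 141.8, 52.1]
tcp_rot: [3.141, 0.003, -3.14]
contact_force: [0.0, 0.8, -2.4]
grip_width: 21.0
finger_force: 30.0
time: 11.13
tool_pos: [523.2, 143.6, 26.1]
tcp_rot: [3.141, 0.0, -3.135]
contact_force: [-0.6, 0.4, -2.0]
grip_width: 21.1
finger_force: 30.0
```

```bash
python3 -m pendant '[[[0,0,-0.04],[0,0,0],-1],[[0,0,0],[0,0,0],-1],[[0,0,0],[0,0,0],1],[[0,0,0],[0,0,0],1],[[0,0,0],[0,0,0],1],[[0,0,0],[0,0,0],1],[[0,0,0],[0,0,0],1],[[0,0,1],[0,0,0],1],[[0,0,1],[0,0,0],1],[[0,0,1],[0,0,0],1]]';  python3 -m pendant '[[[0,0,1],[0,0,0],1],[[0,0,1],[0,0,0],1],[[-0.1,-1,0],[0,0,0],1],[[-0.1,-1,0],[0,0,-0.5],1],[[-0.1,-1,0],[0,0,-0.5],1],[[-0.1,-1,0],[0,0,-0.5],1],[[-0.1,-1,0],[0,0,-0.5],1],[[-0.1,-1,0],[0,0,-0.5],1],[[-0.1,-1,0],[0,0,0],1],[[-0.1,-1,0],[0,0,0],1]]'; python3 -m pendant '[[[-0.1,-1,0],[0,0,0],1],[[-0.1,-1,0],[0,0,0],1],[[-0.1,-1,0],[0,0,0],1],[[-0.1,-1,0],[0,0,0],1],[[-0.1,-1,0],[0,0,0],1],[[-0.1,-1,0],[0,0,0],1],[[-0.1,-1,0],[0,0,0],1],[[-0.1,-1,0],[0,0,0],1],[[0,-1,0],[0,0,0],1],[[0,0,0],[0,0,0],1]]'
python3 - <<'E'
from h import *
p=bot.camera_params("wrist"); im=bot.capture("wrist")
t=bot.capture("top"); h=np.vstack([cv2.resize(im[100:330,120:520],(800,460))[:300],cv2.resize(t[180:360,220:440],(366,300)).repeat(1,0) if 0 else np.hstack([cv2.resize(t[190:340,220:420],(400,300),interpolation=2),np.zeros((300,400,3),np.uint8)])])
cv2.imwrite("pics/w4.png",h); print(bot.get_obs()["tool_pos"],bot.get_obs()["tcp_rot"])
hsv=cv2.cvtColor(im,cv2.COLOR_BGR2HSV)
m=((hsv[...,1]>70)*255).astype(np.uint8); m[300:]=0
for lab,mm,z in(("disc",m,8),("bar",cv2.bitwise_and(m,((hsv[...,2]>120)*255).astype(np.uint8)),41)):
  for c in cv2.findContours(mm,0,1)[0]:
    if cv2.contourArea(c)>400:
        r=cv2.minAreaRect(c); w=ray(p,cv2.boxPoints(r),z)[:,:2]; e=[w[1]-w[0],w[2]-w[1]];l=max(e,key=np.linalg.norm)
        print(lab,np.round(r[0]),w.mean(0).round(1),[round(np.linalg.norm(q)) for q in e],np.arctan2(l[1],l[0]))
E
```

```text
time: 11.97
tool_pos: [522.6, 143.5, 115.3]
tcp_rot: [-3.141, -0.002, -3.135]
contact_force: [0.4, 0.1, -0.4]
grip_width: 69.8
finger_force: 0.0
time: 12.8
tool_pos: [498.7, -97.8, 174.8]
tcp_rot: [3.141, 0.0, 2.848]
contact_force: [0.4, -0.2, 0.7]
grip_width: 92.0
finger_force: 0.0
time: 13.63
tool_pos: [474.4, -371.6, 174.4]
tcp_rot: [-3.139, 0.001, 2.844]
contact_force: [-0.3, -0.2, -0.3]
grip_width: 91.9
finger_force: 0.0
[ 474.60743525 -367.07815256  174.10021671] [ 3.14076835e+00 -8.12293867e-04  2.84637594e+00]
disc [328. 219.] [ 472.7 -363.6] [80, 81] 0.5053169123075155
disc [583. 125.] [ 464.9 -155.7] [107, 179] 0.09691810236625979
bar [331. 227.] [ 471.7 -362.1] [66, 14] 2.7726194567917313
bar [583. 125.] [ 458.4 -176. ] [94, 160] 0.0930397651516363
```

View pics/w4.png

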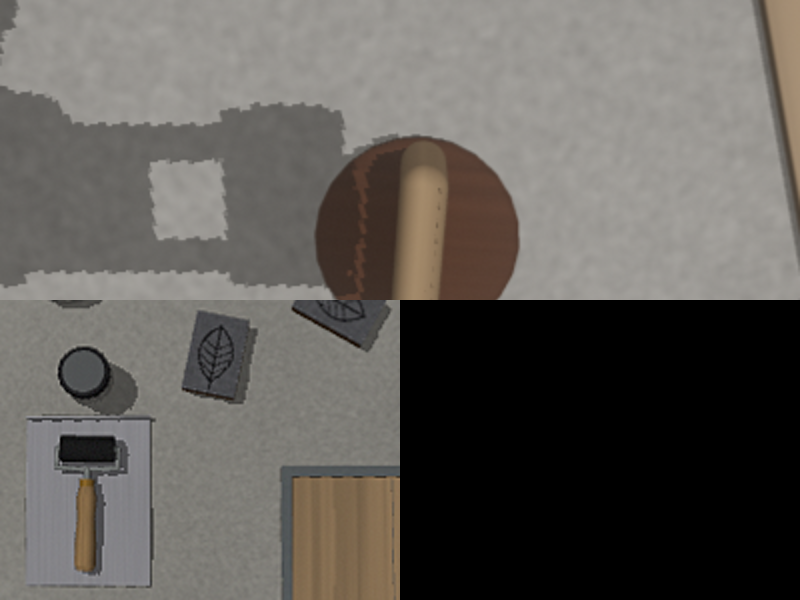

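The brayer is central on the plate with its roller to the lip, and the tub stands behind the lip. The baren is at (328,219), world (472,-363), with the bar's yaw about 2.78. I'll grasp it.

```bash
python3 -m pendant '[[[-0.07,0.13,-0.63],[0,0,-0.5],1],[[0,0,-1],[0,0,0],1],[[0,0,-1],[0,0,0],1],[[0,0,-1],[0,0,0],1],[[0,0,-0.6],[0,0,0],1],[[0,0,-0.4],[0,0,0],1],[[0,0,0],[0,0,0],1],[[0,0,0],[0,0,0],1],[[0,0,0],[0,0,0],-1],[[0,0,0],[0,0,0],-1]]'; python3 -m pendant '[[[0,0,0],[0,0,0],-1],[[0,0,0],[0,0,0],-1],[[0,0,0],[0,0,0],-1],[[0,0,0],[0,0,0],-1],[[0,0,0],[0,0,0],-1],[[0,0,0],[0,0,0],-1],[[0,0,0],[0,0,0],-1],[[0,0,0],[0,0,0],-1],[[0,0,0],[0,0,0],-1],[[0,0,0],[0,0,0],-1]]';  python3 -m pendant '[[[0,0,0.3],[0,0,0],-1],[[0,0,0.5],[0,0,0],-1],[[0,0,0.8],[0,0,0],-1],[[0,0,0.8],[0,0,0],-1],[[0,0,0.6],[0,0,0],-1],[[0,0,0],[0,0,0],-1],[[0,1,0],[0,0,0],-1],[[0,1,0],[0,0,0],-1],[[0,1,0],[0,0,0],-1],[[0,1,0],[0,0,0],-1]]'
```

```text
time: 14.57
tool_pos: [473.9, -363.0, 37.6]
tcp_rot: [-3.14, 0.003, 2.789]
contact_force: [0.0, -1.2, 0.2]
grip_width: 82.7
finger_force: 0.0
time: 15.4
tool_pos: [473.0, -362.6, 35.8]
tcp_rot: [3.142, -0.0, 2.788]
contact_force: [0.1, -0.5, -0.8]
grip_width: 17.0
finger_force: 30.1
time: 16.23
tool_pos: [472.3, -241.1, 125.2]
tcp_rot: [3.141, -0.001, 2.788]
contact_force: [0.8, 0.6, -1.1]
grip_width: 17.3
finger_force: 30.0
```

```bash
python3 -m pendant '[[[0.09,0.9,0],[0,0,0],-1],[[0.09,0.9,0],[0,0,0],-1],[[0.09,0.9,0],[0,0,0],-1],[[0.09,0.9,0],[0,0,0],-1],[[0.09,0.9,0],[0,0,0],-1],[[0.09,0.9,0],[0,0,0],-1],[[0.09,0.9,0],[0,0,0],-1],[[0.09,0.9,0],[0,0,0],-1],[[0.09,0.9,0],[0,0,0],-1],[[0,0,0],[0,0,0],-1]]'; python3 -m pendant '[[[0,0,-0.8],[0,0,0],-1],[[0,0,-0.8],[0,0,0],-1],[[0,0,-0.7],[0,0,0],-1],[[0,0,-0.4],[0,0,0],-1],[[0,0,-0.25],[0,0,0],-1],[[0,0,0],[0,0,0],-1],[[0,0,0],[0,0,0],-1],[[0,0,0],[0,0,0],-1],[[0,0,0],[0,0,0],-1],[[0,0,0],[0,0,0],-1]]'
```

```text
time: 17.07
tool_pos: [496.8, 4.4, 125.4]
tcp_rot: [3.14, -0.002, 2.792]
contact_force: [-0.1, 0.4, -1.5]
grip_width: 17.0
finger_force: 30.0
time: 17.9
tool_pos: [497.7, 0.4, 37.9]
tcp_rot: [3.141, 0.001, 2.788]
contact_force: [0.5, -0.0, -1.8]
grip_width: 17.2
finger_force: 30.0
```

```bash
python3 -m pendant '[[[0,0,-0.06],[0,0,0],-1],[[0,0,0],[0,0,0],-1],[[0,0,0],[0,0,0],-1],[[0,0,0],[0,0,0],1],[[0,0,0],[0,0,0],1],[[0,0,0],[0,0,0],1],[[0,0,0],[0,0,0],1],[[0,0,0],[0,0,0],1],[[0,0,0.6],[0,0,0],1],[[0,0,1],[0,0,0],1]]';  python3 -m pendant '[[[0,0,1],[0,0,0],1],[[0,0,1],[0,0,0],1],[[0,0,1],[0,0,0],1],[[0.9,0,0],[0,0,0.45],1],[[0.9,0,0],[0,0,0.45],1],[[0.9,0,0],[0,0,0.45],1],[[0.9,0,0],[0,0,0],1],[[0.9,0,0],[0,0,0],1],[[0.9,0,0],[0,0,0],1],[[0.9,0,0],[0,0,0],1]]'
python3 -m pendant '[[[0,0,0],[0,0,0],1],[[0,0,0],[0,0,0],1],[[0,0,0],[0,0,0],1],[[0,0,0],[0,0,0],1],[[0,0,0],[0,0,0],1],[[0,0,0],[0,0,0],1],[[0,0,0],[0,0,0],1],[[0,0,0],[0,0,0],1],[[0,0,0],[0,0,0],1],[[0,0,0],[0,0,0],1]]'
python3 - <<'E'
from h import *
p=bot.camera_params("wrist"); im=bot.capture("wrist"); cv2.imwrite("pics/w5.png",im); print(bot.get_obs()["tool_pos"],bot.get_obs()["tcp_rot"])
for P in [(734.7,19.5,23),(723.9,-39.6,23),(635.5,-21.5,23),(645,35.9,23)]: print(proj(p,P)[0].round())
E
```

```text
time: 18.73
tool_pos: [495.3, 0.7, 81.7]
tcp_rot: [-3.14, -0.006, 2.788]
contact_force: [0.1, -0.0, -0.2]
grip_width: 58.9
finger_force: 0.0
time: 19.57
tool_pos: [687.4, 0.5, 173.3]
tcp_rot: [3.142, -0.0, 2.95]
contact_force: [0.2, 0.1, 0.1]
grip_width: 91.6
finger_force: 0.0
time: 20.4
tool_pos: [686.3, 0.5, 173.6]
tcp_rot: [3.142, 0.0, 2.95]
contact_force: [-0.7, -0.1, -0.0]
grip_width: 91.6
finger_force: 0.0
[6.86298417e+02 4.59561086e-01 1.73580421e+02] [3.14149953e+00 5.44179237e-05 2.95038356e+00]
[353. 282.]
[279. 283.]
[277. 171.]
[354. 168.]
```

View pics/w5.png

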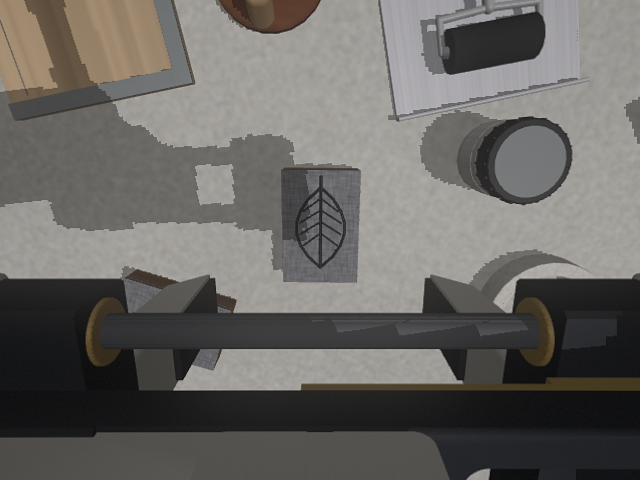

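The target block is at (321,226), aligned with the tool. The look-alike at (180,315) is close to the left finger, so I'll check the clearance and refine the board corner and baren.

```bash
python3 - <<'E'
from h import *
p=bot.camera_params("wrist"); o=bot.get_obs(); t=np.array(o["tool_pos"][:2]); y=o["tcp_rot"][2]
X=np.array([np.cos(y),np.sin(y)]);Y=np.array([np.sin(y),-np.cos(y)])
def s(n,uv,z):
    w=ray(p,uv,z)[:,:2]; print(n,w.round(1).tolist(),"tool xy",np.c_[(w-t)@X,(w-t)@Y].round(1).tolist())
s("block",[(282,169),(359.5,169),(358,282),(284,282)],23); s("blk c",[(321,226)],23)
s("lookalike",[(123,278),(234,309),(213,369)],23); s("lookalike low",[(128,268),(237,299)],2)
s("board outer far corners",[(193,82),(17,120)],9); s("inside",[(172,66)],9); s("lip ends",[(397,120),(589,79)],13); s("lid",[(530,160)],60)
E
```

```text
block [[635.1, -17.6], [646.1, 39.6], [735.3, 23.7], [723.9, -35.3]] tool xy [[46.8, -27.4], [46.9, 30.8], [-43.7, 32.1], [-43.7, -28.0]]
blk c [[683.8, 2.9]] tool xy [[2.9, 2.0]]
lookalike [[695.9, -162.4], [739.4, -81.0], [790.8, -112.7]] tool xy [[-40.3, -158.0], [-67.6, -69.9], [-124.1, -91.3]]
lookalike low [[693.6, -167.9], [739.4, -83.0]] tool xy [[-39.2, -163.9], [-68.0, -71.8]]
board outer far corners [[561.1, -70.4], [562.1, -208.9]] tool xy [[109.4, -93.3], [82.1, -229.1]]
inside [[547.6, -82.5]] tool xy [[120.4, -107.8]]
lip ends [[616.6, 74.1], [614.8, 216.0]] tool xy [[82.5, 59.0], [111.1, 198.0]]
lid [[657.8, 146.5]] tool xy [[55.8, 137.9]]
```

```bash
python3 -m pendant '[[[-0.03,0.04,-0.75],[0,0,0],1],[[0,0,-1],[0,0,0],1],[[0,0,-1],[0,0,0],1],[[0,0,-1],[0,0,0],1],[[0,0,-0.7],[0,0,0],1],[[0,0,-0.5],[0,0,0],1],[[0,0,0],[0,0,0],1],[[0,0,0],[0,0,0],1],[[0,0,0],[0,0,0],-1],[[0,0,0],[0,0,0],-1]]'; python3 -m pendant '[[[0,0,0],[0,0,0],-1],[[0,0,0],[0,0,0],-1],[[0,0,0],[0,0,0],-1],[[0,0,0],[0,0,0],-1],[[0,0,0],[0,0,0],-1],[[0,0,0.3],[0,0,0],-1],[[0,0,0.7],[0,0,0],-1],[[0,0,1],[0,0,0],-1],[[0,0,1],[0,0,0],-1],[[0,0,0],[0,0,0],-1]]'
```

```text
time: 21.28
tool_pos: [686.5, 1.5, 26.9]
tcp_rot: [3.141, 0.003, 2.95]
contact_force: [-0.4, 0.1, 0.2]
grip_width: 82.7
finger_force: 0.0
time: 22.12
tool_pos: [688.7, 1.4, 122.6]
tcp_rot: [3.141, 0.011, 2.95]
contact_force: [0.9, 0.3, -0.4]
grip_width: 60.0
finger_force: 30.0
```

```bash
python3 -m pendant '[[[-0.89,-0.58,0],[0,0,0.23],-1],[[-0.89,-0.58,0],[0,0,0.23],-1],[[-0.89,-0.58,0],[0,0,0.23],-1],[[-0.89,-0.58,0],[0,0,0.23],-1],[[-0.89,-0.58,0],[0,0,0.23],-1],[[-0.89,-0.58,0],[0,0,0.23],-1],[[-0.89,-0.58,0],[0,0,0.23],-1],[[0,0,0],[0,0,0],-1],[[0,0,0],[0,0,0],-1],[[0,0,0],[0,0,0],-1]]'
python3 - <<'E'
from h import *
p=bot.camera_params("wrist"); im=bot.capture("wrist"); cv2.imwrite("pics/w6.png",im); print(bot.get_obs()["tool_pos"],bot.get_obs()["tcp_rot"])
print(proj(p,[[550.5,-84,9],[560,-72,9],[545,-90,29]]).round())
E
```

```text
time: 22.95
tool_pos: [499.2, -120.3, 115.5]
tcp_rot: [-3.141, 0.001, -3.141]
contact_force: [0.6, 0.5, -1.6]
grip_width: 59.6
finger_force: 30.0
[ 499.49170007 -119.99131088  115.34772432] [-3.14138868e+00  1.31979217e-03 -3.13959475e+00]
[[369. 315.]
 [386. 327.]
 [364. 321.]]
```

View pics/w6.png

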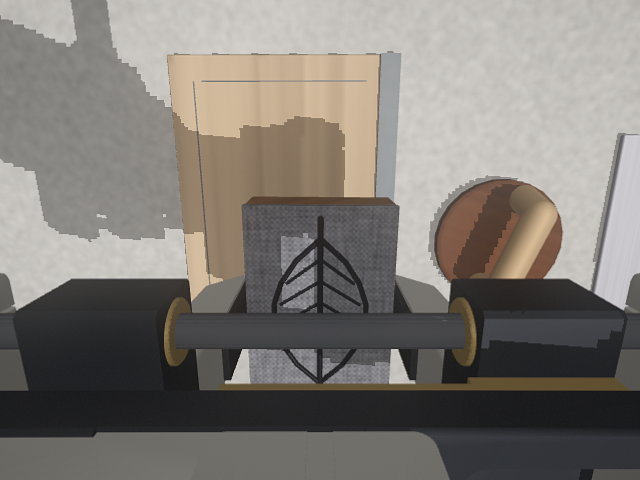

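The block hangs over the board, with its near corners at (244,205) and (398,205). The strip's inner edge starts at (379,54) and the board's near-left corner is (401,53). I'll check the offsets.

```bash
python3 - <<'E'
from h import *
p=bot.camera_params("wrist")
print(ray(p,[(379,54),(401,53),(376.5,190),(395,190)],9).round(1)[:,:2].tolist(), ray(p,[(168,55)],6).round(1).tolist(), ray(p,[(244,205),(398,205)],113).round(1).tolist())
E
```

```text
[[382.1, -84.1], [381.5, -71.1], [462.6, -82.2], [462.6, -70.3]] [[382.5, -210.0, 6.0]] [[454.1, -147.8, 113.0], [454.0, -89.4, 113.0]]
```

The gaps come to about 6 mm on both sides, so I'll lower, release and lift.

```bash
python3 -m pendant '[[[0,0,-0.8],[0,0,0],-1],[[0,0,-0.8],[0,0,0],-1],[[0,0,-0.6],[0,0,0],-1],[[0,0,-0.4],[0,0,0],-1],[[0,0,-0.15],[0,0,0],-1],[[0,0,0],[0,0,0],-1],[[0,0,0],[0,0,0],-1],[[0,0,0],[0,0,0],-1],[[0,0,0],[0,0,0],-1],[[0,0,0],[0,0,0],-1]]'; python3 -m pendant '[[[0,0,-0.03],[0,0,0],-1],[[0,0,0],[0,0,0],-1],[[0,0,0],[0,0,0],1],[[0,0,0],[0,0,0],1],[[0,0,0],[0,0,0],1],[[0,0,0],[0,0,0],1],[[0,0,0],[0,0,0],1],[[0,0,0.6],[0,0,0],1],[[0,0,1],[0,0,0],1],[[0,0,1],[0,0,0],1]]'; python3 -m pendant '[[[0,0,1],[0,0,0],1],[[0,0,1],[0,0,0],1],[[0,0,1],[0,0,0],1],[[0,-1,0],[0,0,0],1],[[0,-1,0],[0,0,0],1],[[0,-1,0],[0,0,0],1],[[0,-1,0],[0,0,0],1],[[0,-1,0],[0,0,0],1],[[0,-1,0],[0,0,0],1],[[0,0,0],[0,0,0],1]]'
python3 - <<'E'
from h import *
t=bot.capture("top"); cv2.imwrite("pics/top2.png",t); cv2.imwrite("pics/fin.png",cv2.resize(t[150:360,145:520],None,fx=2.13,fy=2.13,interpolation=2))
E
```

```text
time: 23.83
tool_pos: [498.9, -120.0, 32.8]
tcp_rot: [-3.141, 0.001, -3.139]
contact_force: [-0.1, 0.5, -0.2]
grip_width: 59.7
finger_force: 30.0
time: 24.67
tool_pos: [497.7, -119.8, 109.8]
tcp_rot: [3.14, -0.003, -3.14]
contact_force: [1.4, 0.1, -0.3]
grip_width: 91.8
finger_force: 0.0
time: 25.5
tool_pos: [498.0, -305.2, 199.3]
tcp_rot: [-3.139, 0.0, 3.14]
contact_force: [-0.2, -0.4, 0.2]
grip_width: 91.6
finger_force: 0.0
```

View pics/fin.png

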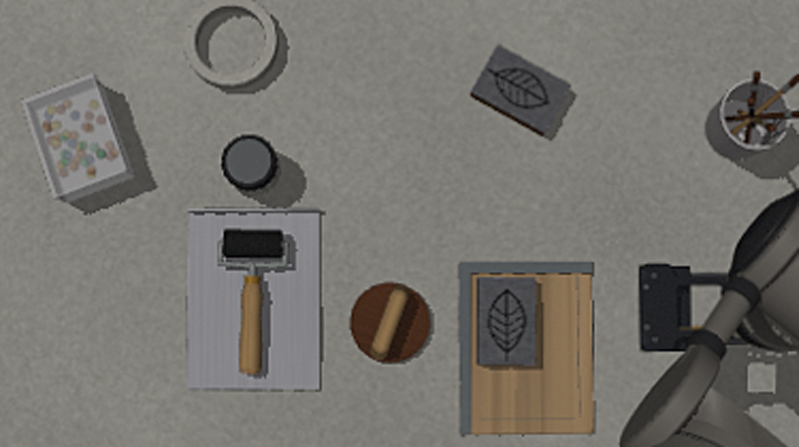

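The overview shows everything in place: tub at crop (249,162), brayer centred on the plate, baren at (391,322) in the gap, block at (508,322) in the corner, and the bystanders unmoved. I'll do one numeric check of the block against the stop and hand in if it's fine.

```bash
python3 - <<'E'
from h import *
p=bot.camera_params("top"); c=lambda a,z: ray(p,np.array(a)/2.13+[145,150],z)[:,:2]
b=c([(478,278),(539,281),(537,368),(477,365)],29).mean(0); i=c([(471,273.5)],9)[0]
f=b-i+[78,58]; print("block in board",f)
if 20<f[0]<35.5 and 15<f[1]<30.5: print(bot.close_job())
E
```

```text
block in board [25.41189349 21.56837492]
the job is handed in; nothing more can be done
None
```

I handed the job in at about 26 s with the tub, brayer, block and baren all set as asked; the final overhead picture shows the bead box, brush cup and tape roll where they were, but no verdict came back.

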